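Close the two-part plaster mould against its stop board

TASK

Close the plaster mould: push the loose half along the bench until its joint face meets the fixed half all along and its back end is flush against the wooden stop board, so that the mouths and blue strokes match. Only push it along the bench with the fingers, keeping it flat, without lifting or tipping it. Leave the cup, the ceramic bird and the mallet where they stand.

Things in the scene. Friction and masses are not known exactly. Their poses are not given: they have to be found in the camera images.
- fixture: Fixed stop board and fixed mould half, one piece. Origin: their inner corner at bench level; z up. Board: wood, front face at x = 0 (faces -x, to the robot), 22 mm thick, 45 high, y -235 to +100. Fixed half: plaster block, x -100 to 0, y 0 to 90, 60 high; its joint face at y = 0 faces -y, the robot's right. Dark half-round mouth and two blue strokes on top at the joint edge.
- mould_half: Loose mould half: solid off-white plaster block, 100 mm along x, 90 along y, 60 high, 0.5 to 0.8 kg, right of the fixed half and short of the board. Origin: centre of underside, z up. Joint face: +y (45 mm off, dark mouth and blue strokes on top there). Back end: +x (50 mm off). Slides at a push of 3 to 10 N; push below 40 mm height or it may tip.
- closed (a point): Point fixed on the bench, at x = -50, y = -45 mm in the fixture's frame: where the origin of the loose half lies when the mould is closed. Axes as the fixture's; the loose half's axes start within 0.36 rad of them and are parallel to them when closed.
- cup: Bystander: unglazed pinkish clay cup, rim diameter 68 mm, 62 mm high, loose, upright in front of the fixed half. Origin: centre of its underside.
- bird: Bystander: small glazed ceramic bird lying on the bench to the right of the work, white with blue head and red tail, about 160 mm long (along its x), 42 mm wide and 42 mm high, loose. Origin: at bench level under the middle of its body.
- mallet: Bystander: wooden mallet standing on its head to the left of the work, head 85 x 75 x 110 mm high, handle 26 mm thick upwards to 215 mm, loose. Origin: centre of its underside.

How it is judged:
By the outcome, as a careful person would: the job done as asked, in the order asked, and still so for the second after the job is handed in, with the robot touching nothing.
It also fails if it takes over 61 s, if anything falls off the work surface, if the arm or the gripper's body presses on something with over 40 N, if the wrist force passes 120 N, or if a joint passes its speed limit or range.

ROBOT

A 6-joint arm with a two-finger parallel gripper is mounted at the origin on the work surface. World frame = base frame: x ahead of the robot, y to its left, z up, the work surface at z = 0. Lengths are in mm, angles in rad, forces in N, time in s.
With the tool pointing down it reaches from about 350 to 975 mm from the base axis. Payload 7.1 kg.
Tool frame: the origin (TCP) lies at the very end of the fingers, on their centre line; the grasp point (between the pads) lies 19 mm behind it; y points along the fingers, x is the direction in which the jaws open and shut, and the axes are right-handed (so a half turn about y gives the same grasp; the last joint's range is limited). The gripper opens to 88 mm and grips with 3 to 60 N. Pads are 20 mm wide; open, the fingers measure 115 mm over their backs; the gripper's body (75 mm by 178 mm) begins 61 mm behind the grasp point.
Start: joints at [1.32, 0.423, 1.63, -0, 1.089, -0.019], TCP at [143.55, 608.275, 222.675] pointing down, gripper open.
Joint ranges: [-3, 3], [-0.9, 2.11], [0.09, 2.58], [-1.31, 4.45], [0.11, 2.69], [-2.54, 2.54]. Speed limits (rad/s): [2.39, 2.39, 3.01, 3.14, 3.14, 3.14].

INTERFACE

Orientations are given as a rotation vector (axis times angle).
In Python, from workcell import ctrl gives the robot as it stands. The module is installed in compiled form; this text tells all that it offers.
- The arm moves only by the tool jog_arm, never from a script. Its argument "steps" is a list of rows, each an object with "turn": the turn, a rotation vector about the world's x, y, z scaled (see below), a list of three; "dp": the shift along the world's x, y, z scaled (see below), a list of three; "claw": the opening, from 0 (shut) to 1 (fully open). In form: [{"turn": [wx, wy, wz], "dp": [x, y, z], "claw": claw}, ...]. A call has 1 to 12 rows; each row is the pose to reach, as a shift and turn from the pose measured when the call began, turning the shorter way round; what a row does not reach only later rows make up. The controller multiplies each number of a shift by 80 mm and each number of a turn by pi rad. A row lasts 1/12 s, in which the tool goes at most 41.7 mm and 7.16 degrees, less where a joint would pass 70% of its speed; a pose out of reach is approached as far as the arm can. A call with a number of a shift or a turn outside -1 to 1 is refused whole. A call with a gripper value outside its range is refused whole. The fingers move at their own pace and stop on an object; the grip force is fixed at half the most. Time passes only in rows, so rows that repeat a pose let the fingers close. It gives the time, the measured TCP pose, the force and the opening at its end, in the units of the state.
- ctrl.get_obs(): the state, without advancing time (a new reading comes with each control period).
- ctrl.get_image(name): name is "scene" or "top" or "wrist"; returns a dict with "img" (420x560x3 uint8, red, green, blue), "range_z" (420x560 float32, mm along the optical axis (not along the pixel's ray), 0 where there is no reading), "fovy" (degrees; the focal length in pixels is half the picture's height over the tangent of half this angle, whatever the lens; pixels are square), "cx", "cy" (the principal point, pixels), "dist_coeffs" ([k1, k2, p1, p2, k3] as OpenCV has them; the pictures are not rectified), "camera_from_world" (4x4, takes a point from world to camera coordinates); the wrist camera has in their place "hand_eye" (4x4, takes a point from camera to tool coordinates, whose origin is the TCP and whose axes are the tool frame's). Camera axes: x right, y down, z forward; pixel columns grow to the right and rows downward; lengths in mm; the calibration is good to about 2 mm. A picture is of the moment at which its call begins: read the wrist's pose just before it.
- ctrl.close_job(): hands the job in, once; it reports no verdict.
The state is a dict: "t": time; "qpos": joint angles; "qvel": joint speeds; "joint_torque": joint torques, N m; "ee_pos": TCP position; "orientation": TCP orientation; "ft_force": force on the tool from outside, world axes, zero at the start; "moment": the same for the moment, N m; "width": finger opening in mm.
Only numpy, scipy, OpenCV 4.12 (cv2) and the standard library are available. Lean on these libraries where they do the work, as an engineer would, in place of code of your own. Each camera call takes 0.05 s, during which the arm holds its last target.

## Working session

There is one attempt and no reset: what is moved stays moved. The work goes in short steps, Python scripts to look and compute and a tool call to move; the robot and the scene stay as the last step left them, time stands still between calls to the robot, and variables do not carry over. Pictures are saved under pics/ and viewed, and the job is handed in when it is done.

Besides the shell and the picture viewer there is one more tool, called after "Emit:" as name([rows], argument=value, ...), one row to a line, values as JSON. jog_arm: Moves the arm, as the interface text tells. Its arguments: {"type":"object","properties":{"steps":{"type":"array","items":{"type":"object","properties":{"turn":{"type":"array","items":{"type":"number"}},"dp":{"type":"array","items":{"type":"number"}},"claw":{"type":"number"}}}}},"required":["steps"]}

```bash
mkdir -p pics
cat > h.py <<'E'
import numpy as np, cv2, pickle
from workcell import ctrl
def grab(n,tag):
    o=ctrl.get_obs(); d=ctrl.get_image(n); d['obs']=o
    pickle.dump(d,open(f'{tag}.pkl','wb')); cv2.imwrite(f'pics/{tag}.png',d['img'][:,:,::-1]); return d
def K(d):
    h=d['img'].shape[0]; f=h/2/np.tan(np.radians(d['fovy'])/2)
    return np.array([[f,0,d['cx']],[0,f,d['cy']],[0,0,1.]])
def c2w(d):
    if 'camera_from_world' in d: return np.linalg.inv(np.array(d['camera_from_world']))
    T=np.eye(4);T[:3,:3]=cv2.Rodrigues(np.array(d['obs']['orientation'],float))[0];T[:3,3]=d['obs']['ee_pos']
    return T@np.array(d['hand_eye'])
def ray(d,uv):
    p=cv2.undistortPoints(np.array(uv,float).reshape(-1,1,2),K(d),np.array(d['dist_coeffs'],float)).reshape(-1,2)
    T=c2w(d); return T[:3,3], np.c_[p,np.ones(len(p))]@T[:3,:3].T, T
def onz(d,uv,z):
    o,r,_=ray(d,uv); return o+r*((z-o[2])/r[:,2])[:,None]
def dep(d,uv):
    o,r,_=ray(d,uv); zz=np.array([d['range_z'][int(round(v)),int(round(u))] for u,v in uv]); return o+r*zz[:,None]
def cloud(d):
    h,w=d['range_z'].shape; u,v=np.meshgrid(np.arange(w),np.arange(h)); uv=np.c_[u.ravel(),v.ravel()]
    o,r,_=ray(d,uv); P=o+r*d['range_z'].reshape(-1,1); P[d['range_z'].ravel()==0]=np.nan; return P.reshape(h,w,3)
E
python3 - <<'E'
from h import *
for n in('scene','top'):
    d=grab(n,n+'0'); print(n,d['fovy'],d['dist_coeffs'],c2w(d).round(2))
o=ctrl.get_obs();print(o)
E
```

```text
scene 57.13566096244327 [-0.05158381  0.          0.          0.          0.        ] [[-7.4000e-01  5.1000e-01 -4.4000e-01  9.6168e+02]
 [ 6.8000e-01  5.4000e-01 -5.0000e-01  4.7737e+02]
 [-2.0000e-02 -6.7000e-01 -7.4000e-01  7.3886e+02]
 [ 0.0000e+00  0.0000e+00  0.0000e+00  1.0000e+00]]
top 56.56913790606406 [-0.0728879  0.         0.         0.         0.       ] [[-1.00000e-02 -9.90000e-01  1.60000e-01  3.83250e+02]
 [-1.00000e+00  1.00000e-02 -2.00000e-02  3.62700e+01]
 [ 2.00000e-02 -1.60000e-01 -9.90000e-01  1.06278e+03]
 [ 0.00000e+00  0.00000e+00  0.00000e+00  1.00000e+00]]
{'t': 0.1, 'qpos': array([ 1.32000616e+00,  4.23763768e-01,  1.63056704e+00, -3.02687558e-05,
        1.08855799e+00, -1.90244700e-02]), 'qvel': array([-1.44207086e-04, -1.38915060e-03, -3.75734155e-03,  4.45092684e-04,
        9.31984622e-05,  1.25809814e-03]), 'joint_torque': array([ 1.51747727e-04, -5.45615852e+01, -2.74325019e+01,  6.44244184e-02,
        1.89332123e-02, -2.46393404e-05]), 'ee_pos': array([143.44260588, 607.838369  , 221.99810516]), 'orientation': array([-1.31077918, -1.03607037,  1.0377666 ]), 'ft_force': array([-0.47551276,  0.99334955, -0.0427683 ]), 'moment': array([-0.00195414, -0.01417437,  0.01248882]), 'width': 87.800450034251}
```

View pics/top0.png

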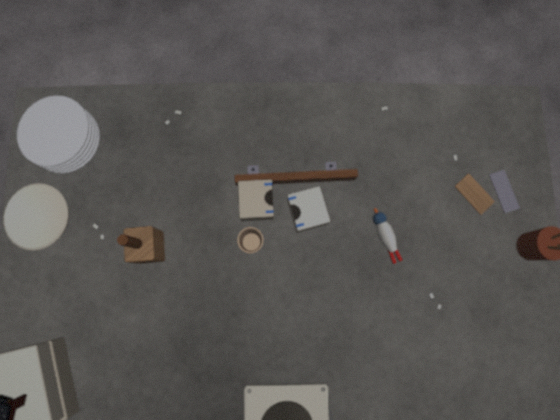

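View pics/scene0.png

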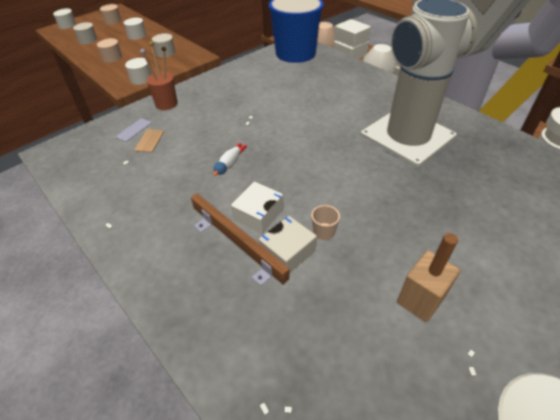

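The top view shows the fixed half near pixel (256,199), the loose half at (309,208), the board along row 176, the cup at (250,240) and the bird at (387,237).

Run:
```python
from h import *
d=pickle.load(open('top0.pkl','rb'))
c=d['img'][155:275,220:420,::-1]; cv2.imwrite('pics/c0.png',cv2.convertScaleAbs(cv2.resize(c,None,fx=4,fy=4,interpolation=cv2.INTER_CUBIC),alpha=1.3))
P=cloud(d)
for n,u,v in [('fix',255,195),('loose',315,208),('board',300,176),('bench',340,230),('cup',250,230),('bird',387,237),('mal',145,240)]: print(n,P[v,u].round(1))
```

```text
fix [600.1  73.5  57. ]
loose [563.3 -83.3  60.6]
board [655.2 -47.6  40. ]
bench [ 5.120e+02 -1.581e+02 -4.000e-01]
cup [510.1  87.8  35.9]
bird [ 487.1 -276.8   38.2]
mal [478.8 342.8 107.9]
```

View pics/c0.png

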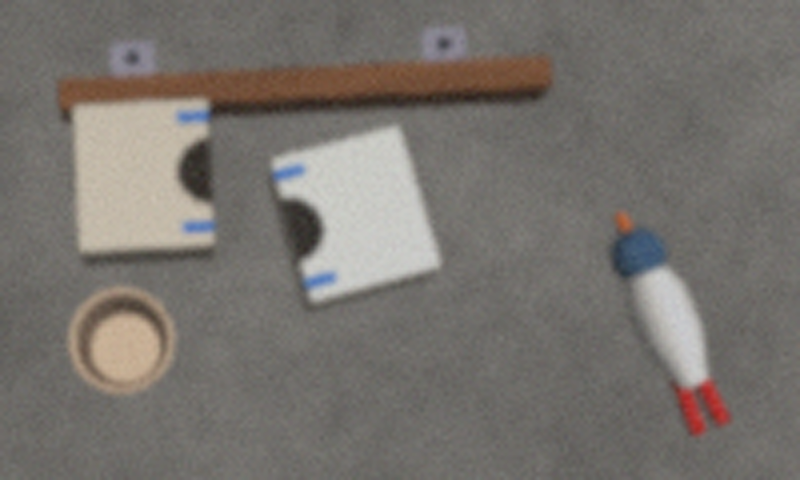

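Run:
```python
from h import *
d=pickle.load(open('top0.pkl','rb'))
def cr(l): return [((u+.5)/4-.5+220,(v+.5)/4-.5+155) for u,v in l]
# rows: back-left(+x,+y), back-right, front-right, front-left
def fit(name,px,loc,z):
    W=onz(d,cr(px),z)[:,:2]; L=np.array(loc,float)
    a=W-W.mean(0);b=L-L.mean(0)
    th=np.arctan2((b[:,0]*a[:,1]-b[:,1]*a[:,0]).sum(),(b*a).sum())
    R=np.array([[np.cos(th),-np.sin(th)],[np.sin(th),np.cos(th)]]); t=W.mean(0)-R@L.mean(0)
    print(name,W.round(1).tolist(),'origin',t.round(1),'th',th.round(4),'res',(L@R.T+t-W).round(1).tolist()); return t,th
fit('fix',[(73,105),(209,99),(213,246),(81,253)],[(0,90),(0,0),(-100,0),(-100,90)],60)
fit('loose',[(273,157),(400,126),(440,266),(312,303)],[(50,45),(50,-45),(-50,-45),(-50,45)],60)
print(onz(d,cr([(59,80),(549,58),(551,88),(230,103)]),45).round(1))
print('cup',onz(d,cr([(121,340)]),62).round(1))
print('bird',onz(d,cr([(622,213),(697,430),(728,420)]),20).round(1))
P=cloud(d)
m=(P[...,2]>55)&(P[...,2]<66)&(P[...,0]>450)&(P[...,0]<660)&(abs(P[...,1])<160)
n,l,s,c=cv2.connectedComponentsWithStats(m.astype(np.uint8))
for i in range(1,n):
    if s[i,4]>100:
        Q=P[l==i][:,:2].astype(np.float32);print(s[i],Q.mean(0),cv2.minAreaRect(Q),np.nanmean(P[l==i][:,2]))
```

```text
fix [[637.9, 118.4], [641.3, 28.7], [542.9, 27.1], [539.1, 112.9]] origin [642.   28.7] th 0.0382 res [[0.6, 0.2], [0.7, 0.0], [-0.8, -2.2], [-0.5, 2.0]]
loose [[601.7, -13.0], [622.0, -97.3], [528.3, -120.7], [504.9, -36.6]] origin [564.2 -66.9] th 0.2472 res [[-0.0, 1.9], [1.7, -1.0], [-1.5, -2.1], [-0.2, 1.1]]
[[ 659.1  129.1   45. ]
 [ 672.3 -202.4   45. ]
 [ 651.3 -202.8   45. ]
 [ 642.2   14.5   45. ]]
cup [[482.   86.9  62. ]]
bird [[ 569.5 -253.7   20. ]
 [ 420.8 -297.5   20. ]
 [ 427.1 -319.2   20. ]]
[ 238  179   36   39 1237] [590.91266  72.45344] ((591.7517700195312, 72.7862548828125), (100.44734954833984, 89.88337707519531), 2.5142767429351807) 58.76248195552893
[ 288  186   42   45 1250] [564.3788 -66.1588] ((564.8665161132812, -66.36421203613281), (100.2304458618164, 90.29278564453125), 14.982110023498535) 58.831741395053754
[237 227  27  26 133] [484.19647  87.69932] ((483.1680908203125, 86.80419921875), (66.09709167480469, 65.62733459472656), 26.637371063232422) 59.92275047759076
```

Run:
```python
from h import *
R=cv2.Rodrigues(np.array(ctrl.get_obs()['orientation']))[0];print(R.round(3))
xj=R[:,0];print('jaw yaw',np.arctan2(xj[1],xj[0]),'to fixture x',0.041)
d=grab('wrist','w0');print(np.array(d['hand_eye']).round(2))
```

```text
[[ 0.23  -0.    -0.973]
 [ 0.973 -0.001  0.23 ]
 [-0.001 -1.    -0.   ]]
jaw yaw 1.3390446846267512 to fixture x 0.041
[[   1.      0.      0.     -0.8 ]
 [   0.     -0.28    0.96 -161.2 ]
 [   0.     -0.96   -0.28   76.36]
 [   0.      0.      0.      1.  ]]
```

View pics/w0.png

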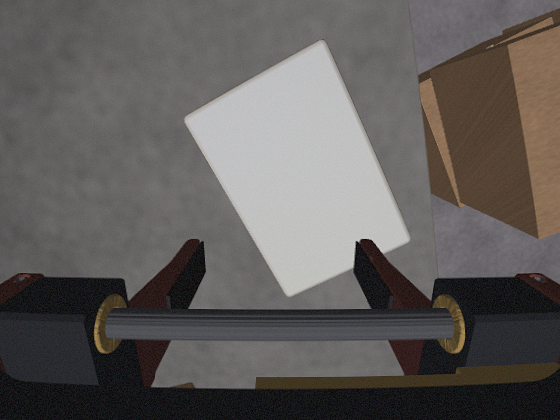

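Emit:
jog_arm([
  {"turn": [0, 0, -0.12], "dp": [0.55, -1, 0.3], "claw": 0.7},
  {"turn": [0, 0, -0.12], "dp": [0.55, -1, 0.3], "claw": 0.7},
  {"turn": [0, 0, -0.12], "dp": [0.55, -1, 0.3], "claw": 0.7},
])

```text
t: 0.4
ee_pos: [188.7, 524.2, 246.4]
orientation: [-1.441, -0.745, 0.748]
ft_force: [-1.0, 1.1, -0.8]
width: 71.2
```

Emit:
jog_arm([
  {"turn": [0, 0, -0.12], "dp": [0.55, -1, 0.0], "claw": 0.7},
  {"turn": [0, 0, -0.12], "dp": [0.55, -1, 0.0], "claw": 0.7},
  {"turn": [0, 0, -0.12], "dp": [0.55, -1, 0.0], "claw": 0.7},
])

```text
t: 0.65
ee_pos: [233.5, 439.8, 246.0]
orientation: [-1.527, -0.453, 0.459]
ft_force: [0.5, 0.2, -0.1]
width: 61.5
```

Emit:
jog_arm([
  {"turn": [0, 0, -0.12], "dp": [0.55, -1, 0.0], "claw": 0.7},
  {"turn": [0, 0, -0.12], "dp": [0.55, -1, 0.0], "claw": 0.7},
  {"turn": [0, 0, -0.12], "dp": [0.55, -1, 0.0], "claw": 0.7},
])

```text
t: 0.9
ee_pos: [278.2, 355.8, 245.5]
orientation: [-1.571, -0.158, 0.166]
ft_force: [0.1, 2.0, -0.7]
width: 61.4
```

Emit:
jog_arm([
  {"turn": [0, 0, 0], "dp": [0.55, -1, 0.0], "claw": 0.7},
  {"turn": [0, 0, 0], "dp": [0.55, -1, 0.0], "claw": 0.7},
  {"turn": [0, 0, 0], "dp": [0.55, -1, 0.0], "claw": 0.7},
])

```text
t: 1.15
ee_pos: [323.1, 272.1, 245.3]
orientation: [-1.573, -0.157, 0.165]
ft_force: [0.6, 0.0, 1.3]
width: 61.7
```

Emit:
jog_arm([
  {"turn": [0, 0, -0.053], "dp": [0.57, -1, 0], "claw": 0.7},
  {"turn": [0, 0, -0.053], "dp": [0.57, -1, 0], "claw": 0.7},
  {"turn": [0, 0, -0.053], "dp": [0.57, -1, 0], "claw": 0.7},
])

```text
t: 1.4
ee_pos: [370.0, 188.7, 245.3]
orientation: [-1.579, -0.022, 0.031]
ft_force: [-0.1, -0.1, 0.3]
width: 61.7
```

Emit:
jog_arm([
  {"turn": [0, 0, 0], "dp": [0.57, -1, 0], "claw": 0.7},
  {"turn": [0, 0, 0], "dp": [0.57, -1, 0], "claw": 0.7},
  {"turn": [0, 0, 0], "dp": [0.57, -1, 0], "claw": 0.7},
])

```text
t: 1.65
ee_pos: [417.4, 105.3, 245.5]
orientation: [-1.58, -0.021, 0.028]
ft_force: [0.3, 0.2, 0.3]
width: 61.2
```

Emit:
jog_arm([
  {"turn": [0, 0, 0], "dp": [0.57, -1, 0], "claw": 0.7},
  {"turn": [0, 0, 0], "dp": [0.57, -1, 0], "claw": 0.7},
  {"turn": [0, 0, 0], "dp": [0.57, -1, 0], "claw": 0.7},
])

```text
t: 1.9
ee_pos: [465.2, 21.8, 245.8]
orientation: [-1.581, -0.021, 0.025]
ft_force: [-0.2, 0.8, -0.5]
width: 61.4
```

Emit:
jog_arm([
  {"turn": [0, 0, 0], "dp": [0.57, -1, 0], "claw": 0.7},
  {"turn": [0, 0, 0], "dp": [0.57, -1, 0], "claw": 0.7},
  {"turn": [0, 0, 0], "dp": [0.57, -1, 0], "claw": 0.7},
])

```text
t: 2.15
ee_pos: [513.0, -61.6, 245.9]
orientation: [-1.582, -0.021, 0.022]
ft_force: [0.1, -0.2, 0.5]
width: 61.5
```

Emit:
jog_arm([
  {"turn": [0.03, 0, 0], "dp": [0.57, -1, 0], "claw": 0.7},
  {"turn": [0.03, 0, 0], "dp": [0.57, -1, 0], "claw": 0.7},
  {"turn": [0.03, 0, 0], "dp": [0.57, -1, 0], "claw": 0.7},
  {"turn": [0.03, 0, 0], "dp": [0.57, -1, 0], "claw": 0.7},
])

```text
t: 2.48
ee_pos: [559.6, -143.7, 245.4]
orientation: [-1.488, -0.019, 0.018]
ft_force: [-0.6, 0.1, 0.3]
width: 61.8
```

```bash
cat >> h.py <<'E'
def st():
    o=ctrl.get_obs(); R=cv2.Rodrigues(np.array(o['orientation'],float))[0]
    print('t',round(o['t'],2),'p',o['ee_pos'].round(1),'jaw yaw',np.arctan2(R[1,0],R[0,0]).round(4),'app',R[:,1].round(3),'jawz',R[2,0].round(3),'F',np.round(o['ft_force'],1),'q',o['qpos'].round(2))
E
python3 -c "
from h import *
st();grab('wrist','w1')"
```

```text
t 2.48 p [ 559.6 -143.7  245.4] jaw yaw 0.0237 app [-0.001  0.082 -0.997] jawz 0.001 F [-0.6  0.1  0.3] q [-0.31  0.34  1.7   0.09  1.13 -0.38]
```

View pics/w1.png

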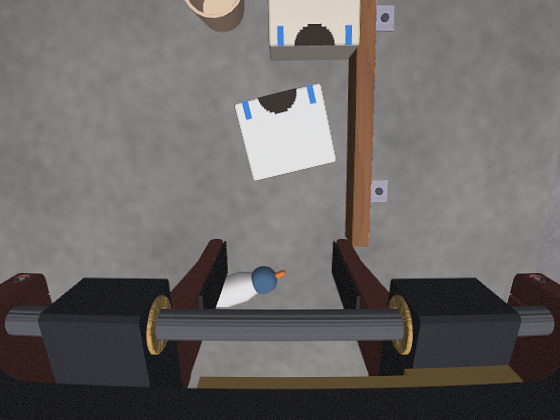

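Run:
```python
from h import *
d=pickle.load(open('w1.pkl','rb'))
c=d['img'][0:210,180:400,::-1]; cv2.imwrite('pics/w1c.png',cv2.resize(c[:,:200],None,fx=3,fy=3,interpolation=cv2.INTER_CUBIC)[:600])
```

```text
(no output)
```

View pics/w1c.png

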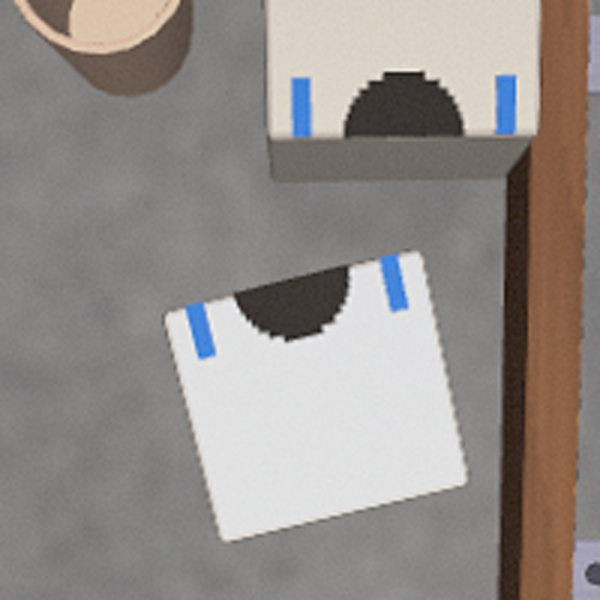

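Run:
```python
from h import *
d=pickle.load(open('w1.pkl','rb'))
def cr(l): return [((u+.5)/3-.5+180,(v+.5)/3-.5) for u,v in l]
J=onz(d,cr([(267,138),(538,135)]),60); print('joint',J.round(1),np.linalg.norm(J[1]-J[0]),np.arctan2(*(J[1]-J[0])[[1,0]]))
L=onz(d,cr([(421,250),(468,483),(224,543),(165,313)]),60); print('loose',L.round(1),L.mean(0),[np.linalg.norm(L[i]-L[i-1]).round(1) for i in range(4)])
e=L[0]-L[3];print(np.arctan2(e[1],e[0])); e=L[1]-L[2];print(np.arctan2(e[1],e[0]))
B=onz(d,cr([(538,140),(522,598)]),45);e=B[0]-B[1];print(B.round(1),np.arctan2(-e[0],e[1]))
```

```text
joint [[543.9  26.8  60. ]
 [642.1  31.   60. ]] 98.34031362831372 0.04207373649871795
loose [[ 601.3  -10.6   60. ]
 [ 623.5  -95.3   60. ]
 [ 530.  -120.8   60. ]
 [ 507.1  -35.4   60. ]] [565.48815801 -65.49191197  60.        ] [np.float64(97.4), np.float64(87.5), np.float64(96.9), np.float64(88.4)]
0.25712023934558714
0.2662078461652833
[[ 645.8   34.    45. ]
 [ 651.4 -142.    45. ]] 0.03155562044880368
```

Emit:
jog_arm([
  {"turn": [0, 0, 0.005], "dp": [0.1, -0.25, -1], "claw": 0.7},
  {"turn": [0, 0, 0.005], "dp": [0.1, -0.25, -1], "claw": 0.7},
  {"turn": [0, 0, 0.005], "dp": [0.1, -0.25, -1], "claw": 0.7},
  {"turn": [0, 0, 0.005], "dp": [0.1, -0.25, -1], "claw": 0.7},
])

```text
t: 2.87
ee_pos: [564.2, -159.7, 163.6]
orientation: [-1.485, -0.026, 0.038]
ft_force: [-0.0, -0.6, 0.3]
width: 61.3
```

Emit:
jog_arm([
  {"turn": [0, 0, 0], "dp": [0, 0, -1], "claw": 0.7},
  {"turn": [0, 0, 0], "dp": [0, 0, -1], "claw": 0.7},
  {"turn": [0, 0, 0], "dp": [0, 0, -1], "claw": 0.7},
  {"turn": [0, 0, 0], "dp": [0, 0, -1], "claw": 0.7},
])

```text
t: 3.2
ee_pos: [563.6, -158.3, 84.5]
orientation: [-1.484, -0.025, 0.04]
ft_force: [0.3, -0.3, -0.1]
width: 61.6
```

```bash
python3 -c "
from h import *
st();grab('wrist','w2')"
```

```text
t 3.2 p [ 563.6 -158.3   84.5] jaw yaw 0.0423 app [-0.011  0.086 -0.996] jawz -0.008 F [ 0.3 -0.3 -0.1] q [-0.34  0.57  1.77  0.1   0.84 -0.45]
```

View pics/w2.png

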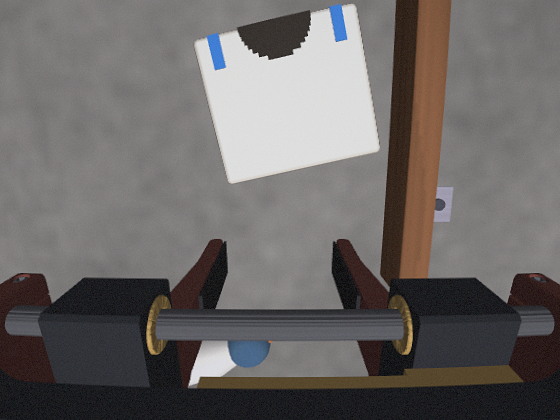

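Emit:
jog_arm([
  {"turn": [0, 0, 0], "dp": [0.07, 0, -0.4], "claw": 0.7},
  {"turn": [0, 0, 0], "dp": [0.07, 0, -0.75], "claw": 0.7},
  {"turn": [0, 0, 0], "dp": [0.07, 0, -0.88], "claw": 0.7},
  {"turn": [0, 0, 0], "dp": [0.07, 0, -0.88], "claw": 0.7},
])

```text
t: 3.58
ee_pos: [570.9, -158.8, 16.4]
orientation: [-1.485, -0.028, 0.037]
ft_force: [-0.7, -0.7, -1.2]
width: 61.6
```

```bash
python3 -c "
from h import *
st();grab('scene','s1')
d=pickle.load(open('s1.pkl','rb'));cv2.imwrite('pics/s1c.png',cv2.resize(d['img'][120:300,160:400,::-1],None,fx=3,fy=3))"
```

```text
t 3.58 p [ 570.9 -158.8   16.4] jaw yaw 0.0423 app [-0.008  0.085 -0.996] jawz -0.004 F [-0.7 -0.7 -1.2] q [-0.33  0.68  1.77  0.12  0.72 -0.46]
```

View pics/s1c.png

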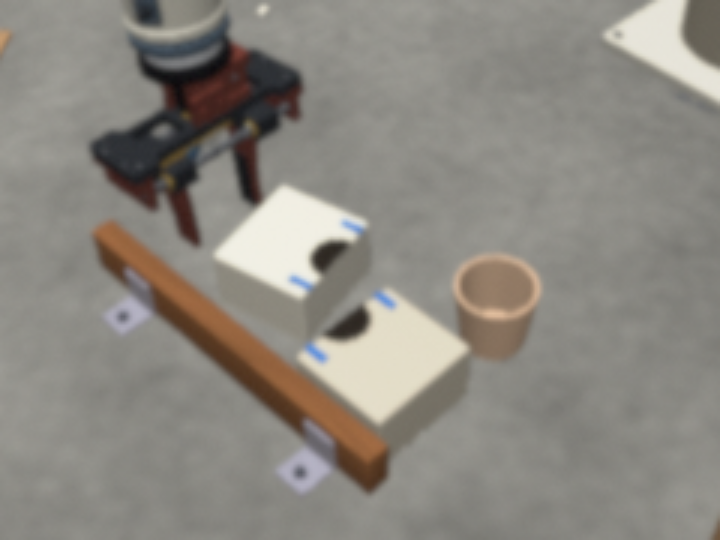

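Emit:
jog_arm([
  {"turn": [0, 0, 0], "dp": [0, 0.08, 0], "claw": 0.7},
  {"turn": [0, 0, 0], "dp": [0, 0.16, 0], "claw": 0.7},
  {"turn": [0, 0, 0], "dp": [-0.01, 0.24, 0], "claw": 0.7},
  {"turn": [0, 0, 0], "dp": [-0.01, 0.3, 0], "claw": 0.7},
  {"turn": [0, 0, 0], "dp": [-0.01, 0.36, 0], "claw": 0.7},
  {"turn": [0, 0, 0], "dp": [-0.01, 0.41, 0], "claw": 0.7},
  {"turn": [0, 0, 0], "dp": [-0.02, 0.46, 0], "claw": 0.7},
  {"turn": [0, 0, 0], "dp": [-0.02, 0.51, 0], "claw": 0.7},
  {"turn": [0, 0, 0], "dp": [-0.02, 0.56, 0], "claw": 0.7},
  {"turn": [0, 0, 0], "dp": [-0.02, 0.61, 0], "claw": 0.7},
  {"turn": [0, 0, 0], "dp": [-0.02, 0.65, 0], "claw": 0.7},
  {"turn": [0, 0, 0], "dp": [-0.02, 0.65, 0], "claw": 0.7},
])

```text
t: 4.63
ee_pos: [569.7, -106.9, 17.4]
orientation: [-1.486, -0.029, 0.037]
ft_force: [-0.4, -1.9, 1.4]
width: 61.2
```

```bash
python3 -c "
from h import *
st();grab('wrist','w3')"
```

```text
t 4.63 p [ 569.7 -106.9   17.4] jaw yaw 0.0429 app [-0.007  0.084 -0.996] jawz -0.004 F [-0.4 -1.9  1.4] q [-0.25  0.67  1.81  0.12  0.7  -0.39]
```

View pics/w3.png

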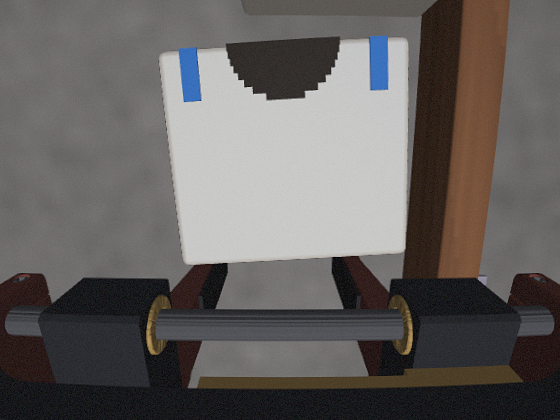

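Emit:
jog_arm([
  {"turn": [0, 0, 0], "dp": [0, 0.06, 0], "claw": 0.7},
  {"turn": [0, 0, 0], "dp": [0, 0.12, 0], "claw": 0.7},
  {"turn": [0, 0, 0], "dp": [0, 0.17, 0], "claw": 0.7},
  {"turn": [0, 0, 0], "dp": [-0.01, 0.22, 0], "claw": 0.7},
  {"turn": [0, 0, 0], "dp": [-0.01, 0.27, 0], "claw": 0.7},
  {"turn": [0, 0, 0], "dp": [-0.01, 0.3, 0], "claw": 0.7},
  {"turn": [0, 0, 0], "dp": [-0.01, 0.3, 0], "claw": 0.7},
])

```text
t: 5.27
ee_pos: [569.0, -82.1, 17.4]
orientation: [-1.485, -0.029, 0.037]
ft_force: [-0.1, -0.4, 1.3]
width: 61.5
```

```bash
python3 -c "
from h import *
st();grab('wrist','w4')"
```

```text
t 5.27 p [569.  -82.1  17.4] jaw yaw 0.0428 app [-0.007  0.085 -0.996] jawz -0.003 F [-0.1 -0.4  1.3] q [-0.21  0.66  1.82  0.13  0.69 -0.35]
```

View pics/w4.png

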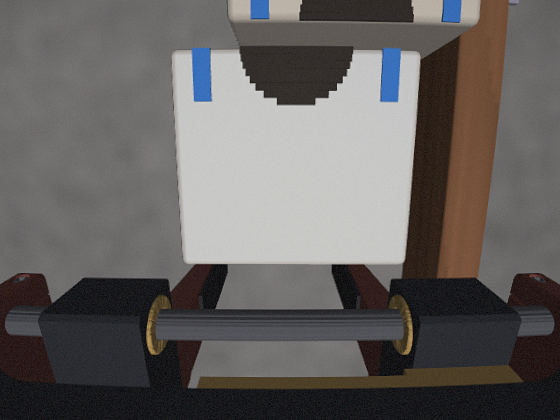

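Emit:
jog_arm([
  {"turn": [0, 0, 0], "dp": [0, 0.04, 0], "claw": 0.7},
  {"turn": [0, 0, 0], "dp": [0, 0.08, 0], "claw": 0.7},
  {"turn": [0, 0, 0], "dp": [0, 0.1, 0], "claw": 0.7},
  {"turn": [0, 0, 0], "dp": [0, 0.1, 0], "claw": 0.7},
])

```text
t: 5.65
ee_pos: [568.9, -73.8, 17.4]
orientation: [-1.485, -0.029, 0.037]
ft_force: [0.3, -2.4, 0.4]
width: 61.5
```

```bash
python3 -c "
from h import *
st();grab('wrist','w5')"
```

```text
t 5.65 p [568.9 -73.8  17.4] jaw yaw 0.0428 app [-0.007  0.085 -0.996] jawz -0.004 F [ 0.3 -2.4  0.4] q [-0.19  0.66  1.83  0.13  0.68 -0.34]
```

View pics/w5.png

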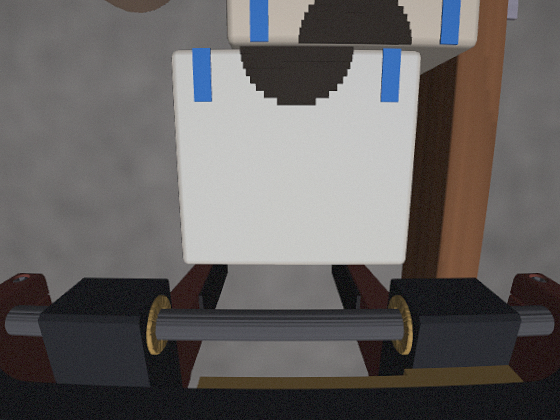

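Emit:
jog_arm([
  {"turn": [0, 0, 0], "dp": [0, -0.15, 0], "claw": 0.7},
  {"turn": [0, 0, 0], "dp": [0, -0.35, 0], "claw": 0.7},
  {"turn": [0, 0, 0], "dp": [0, -0.35, 0.4], "claw": 0.7},
  {"turn": [0, 0, 0], "dp": [0, -0.35, 0.8], "claw": 0.7},
  {"turn": [0, 0, 0], "dp": [0, -0.35, 1], "claw": 0.7},
  {"turn": [0, 0, 0], "dp": [0, -0.35, 1], "claw": 0.7},
])

```text
t: 6.2
ee_pos: [571.2, -103.1, 101.0]
orientation: [-1.486, -0.033, 0.032]
ft_force: [0.6, 0.3, -0.1]
width: 61.6
```

Emit:
jog_arm([
  {"turn": [0, 0, 0], "dp": [0, 0, 0.5], "claw": 0.7},
  {"turn": [0, 0, -0.25], "dp": [-0.5, 0.3, 0.8], "claw": 0.7},
  {"turn": [0, 0, -0.5], "dp": [-1, 0.6, 0.8], "claw": 0.7},
  {"turn": [0, 0, -0.5], "dp": [-1, 1, 0.8], "claw": 0.7},
  {"turn": [0, 0, -0.5], "dp": [-1, 1, 0.8], "claw": 0.7},
  {"turn": [0, 0, -0.5], "dp": [-1, 1, 0.8], "claw": 0.7},
  {"turn": [0, 0, -0.5], "dp": [-1, 1, 0.8], "claw": 0.7},
  {"turn": [0, 0, -0.5], "dp": [-1, 1, 0.8], "claw": 0.7},
  {"turn": [0, 0, -0.5], "dp": [-1, 1, 0.8], "claw": 0.7},
  {"turn": [0, 0, -0.5], "dp": [-1, 1, 0.8], "claw": 0.7},
  {"turn": [0, 0, -0.5], "dp": [-1, 1, 0.8], "claw": 0.7},
  {"turn": [0, 0, -0.5], "dp": [-1, 1, 0.8], "claw": 0.7},
])

```text
t: 7.2
ee_pos: [490.5, -23.4, 164.0]
orientation: [-1.247, 0.976, -1.062]
ft_force: [-0.4, 0.1, -0.6]
width: 61.4
```

```bash
python3 -c "
from h import *
st();grab('wrist','w6')"
```

```text
t 7.2 p [490.5 -23.4 164. ] jaw yaw -1.3296 app [ 0.081  0.018 -0.997] jawz 0.001 F [-0.4  0.1 -0.6] q [-0.09  0.28  2.02  0.04  0.76  1.22]
```

View pics/w6.png

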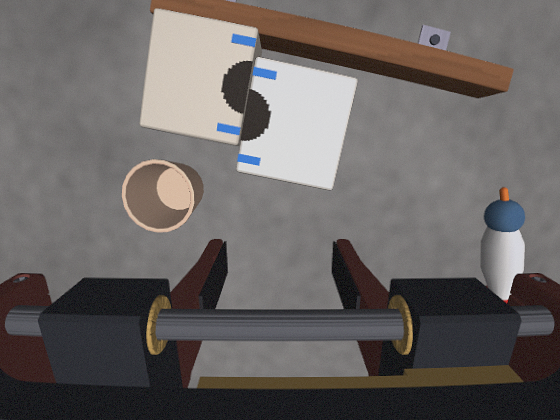

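Run:
```python
from h import *
d=pickle.load(open('w6.pkl','rb'))
L=onz(d,[(257,57),(357,79),(331,188),(238,171)],60);print(L.round(1),L.mean(0))
e=L[3]-L[2];print(np.arctan2(-e[0],e[1]));e=L[0]-L[3];print(np.arctan2(e[1],e[0]))
print('fixed',onz(d,[(257,28),(238,144)],60).round(1))
```

```text
[[619.3  26.8  60. ]
 [622.8 -59.7  60. ]
 [527.4 -63.3  60. ]
 [522.2  21.4  60. ]] [572.90965448 -18.70494947  60.        ]
0.061343152714446264
0.05515890415704008
fixed [[641.6  32.   60. ]
 [545.2  26.5  60. ]]
```

Emit:
jog_arm([
  {"turn": [0, 0, -0.064], "dp": [0.05, 0.02, 0], "claw": 0.7},
  {"turn": [0, 0, -0.064], "dp": [0.05, 0.02, -0.5], "claw": 0.7},
  {"turn": [0, 0, -0.064], "dp": [0.05, 0.02, -1], "claw": 0.7},
  {"turn": [0, 0, -0.064], "dp": [0.05, 0.02, -1], "claw": 0.7},
  {"turn": [0, 0, -0.064], "dp": [0.05, 0.02, -1], "claw": 0.7},
])

```text
t: 7.67
ee_pos: [492.0, -21.6, 81.8]
orientation: [-1.169, 1.129, -1.218]
ft_force: [0.1, 0.6, 0.9]
width: 61.6
```

```bash
python3 -c "
from h import *
st();grab('wrist','w7')"
```

```text
t 7.67 p [492.  -21.6  81.8] jaw yaw -1.5366 app [ 0.076  0.002 -0.997] jawz 0.0 F [0.1 0.6 0.9] q [-0.07  0.43  2.06  0.01  0.58  1.45]
```

View pics/w7.png

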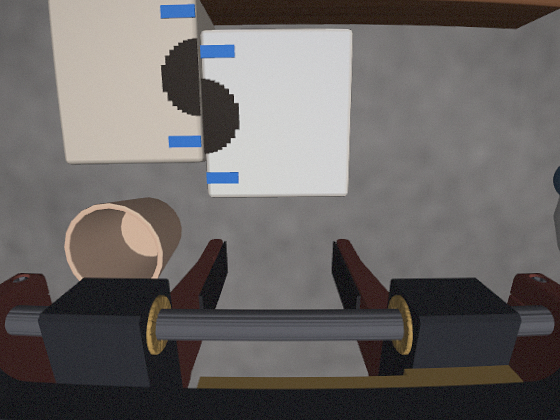

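Emit:
jog_arm([
  {"turn": [0, 0, 0], "dp": [0, 0, -0.5], "claw": 0.7},
  {"turn": [0, 0, 0], "dp": [0, 0, -0.82], "claw": 0.7},
  {"turn": [0, 0, 0], "dp": [0, 0, -0.82], "claw": 0.7},
  {"turn": [0, 0, 0], "dp": [0, 0, -0.82], "claw": 0.7},
])

```text
t: 8.05
ee_pos: [494.6, -21.9, 19.8]
orientation: [-1.165, 1.124, -1.221]
ft_force: [0.3, -0.4, -0.1]
width: 61.2
```

Emit:
jog_arm([
  {"turn": [0, 0, 0], "dp": [0.06, 0, 0], "claw": 0.7},
  {"turn": [0, 0, 0], "dp": [0.12, 0, 0], "claw": 0.7},
  {"turn": [0, 0, 0], "dp": [0.18, 0.01, 0], "claw": 0.7},
  {"turn": [0, 0, 0], "dp": [0.23, 0.01, 0], "claw": 0.7},
  {"turn": [0, 0, 0], "dp": [0.28, 0.01, 0], "claw": 0.7},
  {"turn": [0, 0, 0], "dp": [0.33, 0.01, 0], "claw": 0.7},
  {"turn": [0, 0, 0], "dp": [0.37, 0.02, 0], "claw": 0.7},
  {"turn": [0, 0, 0], "dp": [0.37, 0.02, 0], "claw": 0.7},
])

```text
t: 8.72
ee_pos: [523.3, -20.2, 20.2]
orientation: [-1.167, 1.126, -1.22]
ft_force: [-4.1, -1.0, 1.4]
width: 61.9
```

```bash
python3 -c "
from h import *
st();grab('wrist','w8')"
```

```text
t 8.72 p [523.3 -20.2  20.2] jaw yaw -1.5362 app [ 0.079  0.002 -0.997] jawz 0.001 F [-4.1 -1.   1.4] q [-0.07  0.58  2.    0.02  0.47  1.46]
```

View pics/w8.png

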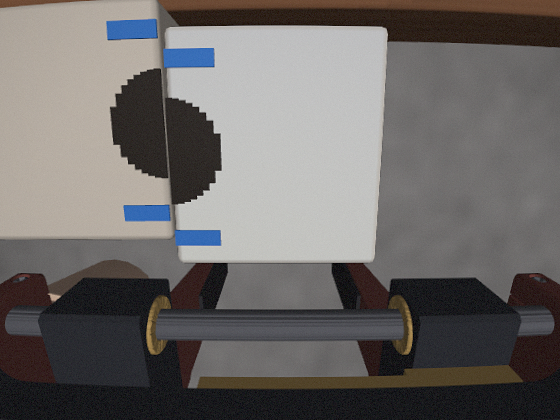

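Emit:
jog_arm([
  {"turn": [0, 0, 0], "dp": [0.04, 0, 0], "claw": 0.7},
  {"turn": [0, 0, 0], "dp": [0.08, 0, 0], "claw": 0.7},
  {"turn": [0, 0, 0], "dp": [0.11, 0, 0], "claw": 0.7},
  {"turn": [0, 0, 0], "dp": [0.11, 0, 0], "claw": 0.7},
])

```text
t: 9.1
ee_pos: [533.1, -20.2, 20.3]
orientation: [-1.166, 1.125, -1.22]
ft_force: [-1.9, 1.1, -0.8]
width: 61.6
```

```bash
python3 -c "
from h import *
st();grab('wrist','w9')"
```

```text
t 9.1 p [533.1 -20.2  20.3] jaw yaw -1.536 app [ 0.08   0.002 -0.997] jawz 0.001 F [-1.9  1.1 -0.8] q [-0.06  0.59  1.98  0.02  0.49  1.46]
```

View pics/w9.png

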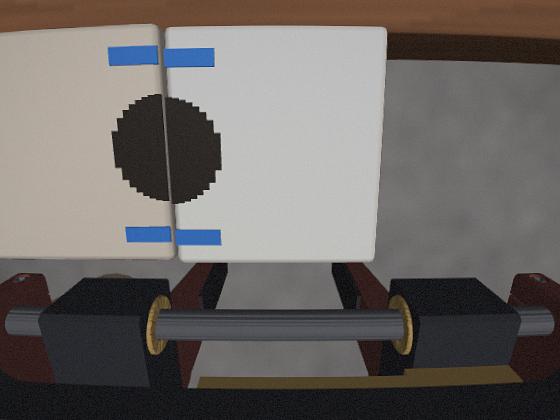

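Emit:
jog_arm([
  {"turn": [0, 0, 0], "dp": [0.01, 0, 0], "claw": 0.7},
  {"turn": [0, 0, 0], "dp": [0.015, 0, 0], "claw": 0.7},
  {"turn": [0, 0, 0], "dp": [0.015, 0, 0], "claw": 0.7},
])

```text
t: 9.4
ee_pos: [534.0, -20.2, 20.3]
orientation: [-1.166, 1.125, -1.22]
ft_force: [-2.4, 0.5, 0.1]
width: 61.8
```

```bash
python3 -c "
from h import *
st();grab('wrist','w10')
d=pickle.load(open('w10.pkl','rb'));cv2.imwrite('pics/w10c.png',cv2.resize(d['img'][0:290,80:420,::-1],None,fx=2,fy=2))"
```

```text
t 9.4 p [534.  -20.2  20.3] jaw yaw -1.536 app [ 0.08   0.002 -0.997] jawz 0.001 F [-2.4  0.5  0.1] q [-0.06  0.59  1.98  0.02  0.49  1.46]
```

View pics/w10c.png

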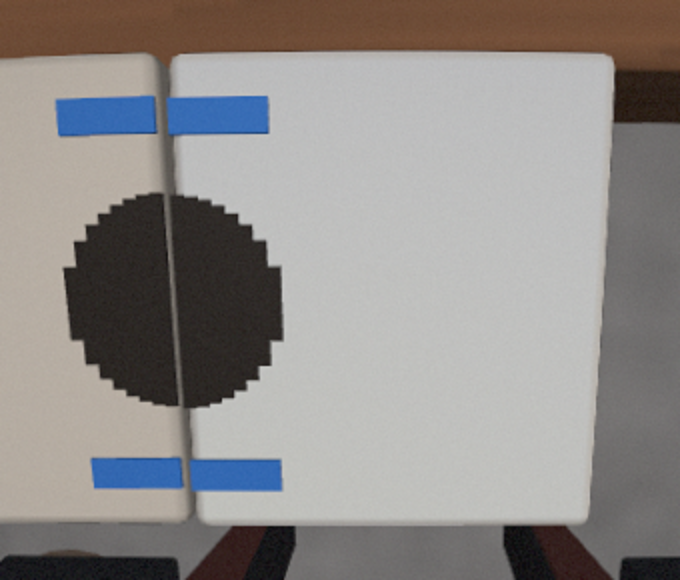

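Emit:
jog_arm([
  {"turn": [0, 0, 0], "dp": [-0.15, 0, 0], "claw": 0.7},
  {"turn": [0, 0, 0], "dp": [-0.3, 0, 0], "claw": 0.7},
  {"turn": [0, 0, 0], "dp": [-0.3, 0, 0.4], "claw": 0.45},
  {"turn": [0, 0, 0], "dp": [-0.3, 0, 0.8], "claw": 0.45},
  {"turn": [0, 0, 0], "dp": [-0.3, 0, 1], "claw": 0.45},
  {"turn": [0, 0, 0], "dp": [-0.3, 0, 1], "claw": 0.45},
])

```text
t: 9.95
ee_pos: [513.8, -20.4, 104.3]
orientation: [-1.16, 1.118, -1.225]
ft_force: [1.3, -0.4, 0.3]
width: 40.6
```

Emit:
jog_arm([
  {"turn": [0, 0, 0], "dp": [0, 0, 0.5], "claw": 0.45},
  {"turn": [0, 0, 0.25], "dp": [0.3, -0.5, 0.7], "claw": 0.45},
  {"turn": [0, 0, 0.5], "dp": [0.6, -1, 0.7], "claw": 0.45},
  {"turn": [0, 0, 0.5], "dp": [1, -1, 0.7], "claw": 0.45},
  {"turn": [0, 0, 0.5], "dp": [1, -1, 0.7], "claw": 0.45},
  {"turn": [0, 0, 0.5], "dp": [1, -1, 0.7], "claw": 0.45},
  {"turn": [0, 0, 0.5], "dp": [1, -1, 0.7], "claw": 0.45},
  {"turn": [0, 0, 0.5], "dp": [1, -1, 0.7], "claw": 0.45},
  {"turn": [0, 0, 0.5], "dp": [1, -1, 0.7], "claw": 0.45},
  {"turn": [0, 0, 0.5], "dp": [1, -1, 0.7], "claw": 0.45},
  {"turn": [0, 0, 0.5], "dp": [1, -1, 0.7], "claw": 0.45},
  {"turn": [0, 0, 0.5], "dp": [1, -1, 0.7], "claw": 0.45},
])

```text
t: 10.95
ee_pos: [594.1, -100.7, 159.3]
orientation: [-1.477, 0.135, -0.151]
ft_force: [-0.2, -0.1, -0.0]
width: 39.5
```

```bash
python3 -c "
from h import *
st();grab('wrist','w11')"
```

```text
t 10.95 p [ 594.1 -100.7  159.3] jaw yaw -0.185 app [ 0.019  0.087 -0.996] jawz 0.002 F [-0.2 -0.1 -0. ] q [-0.23  0.47  1.73  0.11  0.95 -0.11]
```

View pics/w11.png

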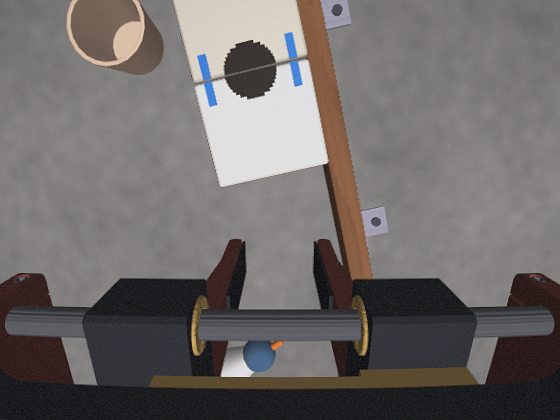

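Emit:
jog_arm([
  {"turn": [0, 0, 0.072], "dp": [0, 0, 0], "claw": 0.45},
  {"turn": [0, 0, 0.072], "dp": [0, 0, -0.4], "claw": 0.45},
  {"turn": [0, 0, 0.072], "dp": [0, 0, -0.9], "claw": 0.45},
  {"turn": [0, 0, 0.072], "dp": [0, 0, -0.9], "claw": 0.45},
  {"turn": [0, 0, 0.072], "dp": [0, 0, -0.9], "claw": 0.45},
])

```text
t: 11.42
ee_pos: [592.6, -100.3, 85.2]
orientation: [-1.48, -0.032, 0.039]
ft_force: [0.1, 0.6, 0.7]
width: 39.4
```

Emit:
jog_arm([
  {"turn": [0, 0, 0], "dp": [0, 0, -0.4], "claw": 0.45},
  {"turn": [0, 0, 0], "dp": [0, 0, -0.85], "claw": 0.45},
  {"turn": [0, 0, 0], "dp": [0, 0, -0.85], "claw": 0.45},
  {"turn": [0, 0, 0], "dp": [0, 0, -0.85], "claw": 0.45},
])

```text
t: 11.75
ee_pos: [592.5, -100.2, 17.7]
orientation: [-1.48, -0.03, 0.039]
ft_force: [-0.3, 0.1, 0.2]
width: 39.6
```

```bash
python3 -c "
from h import *
st();grab('wrist','w12')"
```

```text
t 11.75 p [ 592.5 -100.2   17.7] jaw yaw 0.0449 app [-0.008  0.091 -0.996] jawz -0.004 F [-0.3  0.1  0.2] q [-0.23  0.69  1.76  0.13  0.73 -0.38]
```

View pics/w12.png

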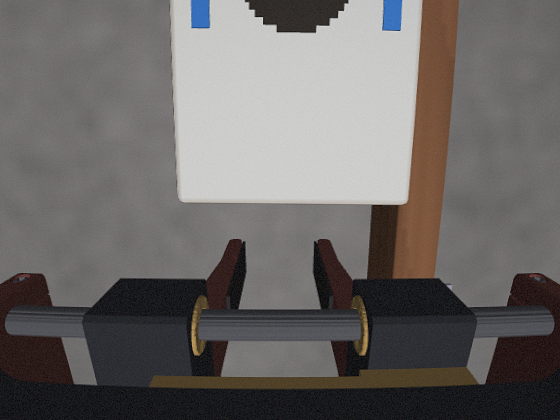

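Emit:
jog_arm([
  {"turn": [0, 0, 0], "dp": [0.05, 0.06, 0], "claw": 0.45},
  {"turn": [0, 0, 0], "dp": [0.05, 0.13, 0], "claw": 0.45},
  {"turn": [0, 0, 0], "dp": [0.05, 0.2, 0], "claw": 0.45},
  {"turn": [0, 0, 0], "dp": [0.05, 0.25, 0], "claw": 0.45},
  {"turn": [0, 0, 0], "dp": [0.05, 0.28, 0], "claw": 0.45},
  {"turn": [0, 0, 0], "dp": [0.05, 0.28, 0], "claw": 0.45},
])

```text
t: 12.3
ee_pos: [597.9, -77.3, 19.6]
orientation: [-1.48, -0.034, 0.038]
ft_force: [0.8, 0.9, 0.1]
width: 39.9
```

Emit:
jog_arm([
  {"turn": [0, 0, 0], "dp": [0, 0.015, 0], "claw": 0.45},
  {"turn": [0, 0, 0], "dp": [0, 0.03, 0], "claw": 0.45},
  {"turn": [0, 0, 0], "dp": [0, 0.03, 0], "claw": 0.45},
])

```text
t: 12.55
ee_pos: [597.7, -74.8, 19.5]
orientation: [-1.48, -0.033, 0.038]
ft_force: [-0.1, -0.5, 0.2]
width: 39.2
```

```bash
python3 -c "
from h import *
st();grab('wrist','w13')"
```

```text
t 12.55 p [597.7 -74.8  19.5] jaw yaw 0.046 app [-0.005  0.09  -0.996] jawz -0.001 F [-0.1 -0.5  0.2] q [-0.19  0.68  1.76  0.13  0.72 -0.34]
```

View pics/w13.png

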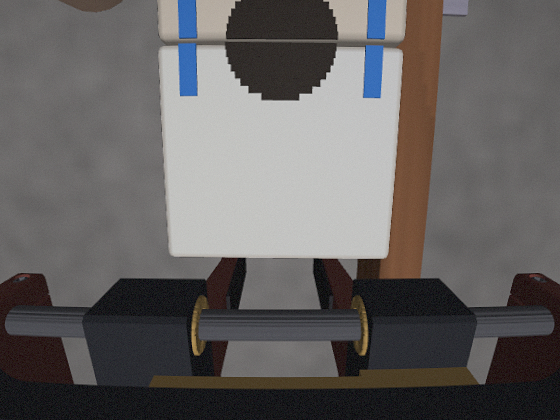

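Emit:
jog_arm([
  {"turn": [0, 0, 0], "dp": [-0.02, 0.015, 0], "claw": 0.45},
  {"turn": [0, 0, 0], "dp": [-0.02, 0.03, 0], "claw": 0.45},
  {"turn": [0, 0, 0], "dp": [-0.02, 0.045, 0], "claw": 0.45},
  {"turn": [0, 0, 0], "dp": [-0.02, 0.045, 0], "claw": 0.45},
])

```text
t: 12.93
ee_pos: [596.1, -71.5, 19.4]
orientation: [-1.481, -0.033, 0.038]
ft_force: [-0.1, -1.9, -0.9]
width: 39.3
```

```bash
python3 -c "
from h import *
st();grab('wrist','w14')
d=pickle.load(open('w14.pkl','rb'));cv2.imwrite('pics/w14c.png',cv2.resize(d['img'][0:290,140:440,::-1],None,fx=2,fy=2))"
```

```text
t 12.93 p [596.1 -71.5  19.4] jaw yaw 0.046 app [-0.005  0.09  -0.996] jawz -0.001 F [-0.1 -1.9 -0.9] q [-0.18  0.68  1.77  0.13  0.72 -0.33]
```

View pics/w14c.png

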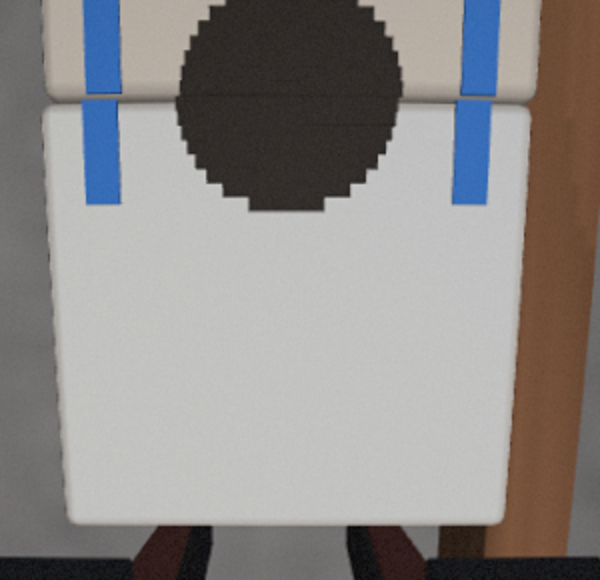

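Emit:
jog_arm([
  {"turn": [0, 0, 0], "dp": [0, 0.01, 0], "claw": 0.45},
  {"turn": [0, 0, 0], "dp": [0, 0.015, 0], "claw": 0.45},
  {"turn": [0, 0, 0], "dp": [0, 0.02, 0], "claw": 0.45},
  {"turn": [0, 0, 0], "dp": [0, 0.02, 0], "claw": 0.45},
])

```text
t: 13.32
ee_pos: [596.1, -71.2, 19.3]
orientation: [-1.482, -0.034, 0.038]
ft_force: [-0.2, -9.5, 0.3]
width: 39.3
```

```bash
python3 -c "
from h import *
st();grab('wrist','w15')
d=pickle.load(open('w15.pkl','rb'));cv2.imwrite('pics/w15c.png',cv2.resize(d['img'][0:150,140:440,::-1],None,fx=2.6,fy=2.6))"
```

```text
t 13.32 p [596.1 -71.2  19.3] jaw yaw 0.0465 app [-0.005  0.088 -0.996] jawz -0.001 F [-0.2 -9.5  0.3] q [-0.18  0.68  1.77  0.13  0.72 -0.33]
```

View pics/w15c.png

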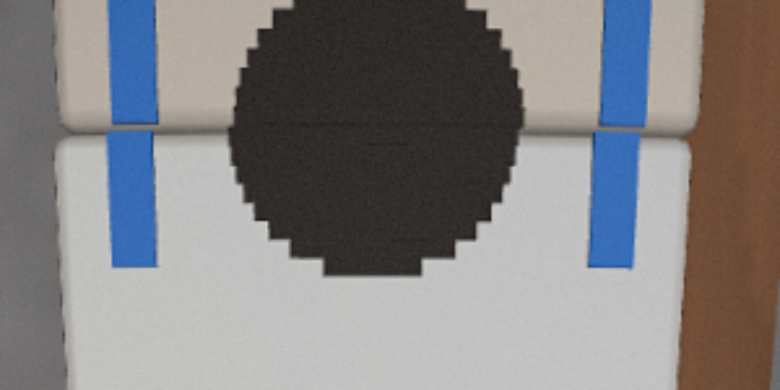

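Emit:
jog_arm([
  {"turn": [0, 0, 0], "dp": [0, -0.15, 0], "claw": 0.45},
  {"turn": [0, 0, 0], "dp": [0, -0.35, 0], "claw": 0.45},
  {"turn": [0, 0, 0], "dp": [0, -0.35, 0.4], "claw": 0.45},
  {"turn": [0, 0, 0], "dp": [0, -0.35, 0.8], "claw": 0.45},
  {"turn": [0, 0, 0], "dp": [0, -0.35, 1], "claw": 0.45},
  {"turn": [0, 0, 0], "dp": [0, -0.35, 1], "claw": 0.45},
])

```text
t: 13.87
ee_pos: [598.7, -100.2, 103.3]
orientation: [-1.483, -0.039, 0.033]
ft_force: [0.2, -1.1, -0.2]
width: 39.6
```

Emit:
jog_arm([
  {"turn": [0, 0, 0], "dp": [0, 0, 0.5], "claw": 0.45},
  {"turn": [0, 0, -0.25], "dp": [-0.5, 0.3, 0.8], "claw": 0.45},
  {"turn": [0, 0, -0.5], "dp": [-1, 0.6, 0.8], "claw": 0.45},
  {"turn": [0, 0, -0.5], "dp": [-1, 1, 0.8], "claw": 0.45},
  {"turn": [0, 0, -0.5], "dp": [-1, 1, 0.8], "claw": 0.45},
  {"turn": [0, 0, -0.5], "dp": [-1, 1, 0.8], "claw": 0.45},
  {"turn": [0, 0, -0.5], "dp": [-1, 1, 0.8], "claw": 0.45},
  {"turn": [0, 0, -0.5], "dp": [-1, 1, 0.8], "claw": 0.45},
  {"turn": [0, 0, -0.5], "dp": [-1, 1, 0.8], "claw": 0.45},
  {"turn": [0, 0, -0.5], "dp": [-1, 1, 0.8], "claw": 0.45},
  {"turn": [0, 0, -0.5], "dp": [-1, 1, 0.8], "claw": 0.45},
  {"turn": [0, 0, -0.5], "dp": [-1, 1, 0.8], "claw": 0.45},
])

```text
t: 14.87
ee_pos: [518.0, -20.3, 166.3]
orientation: [-1.248, 0.97, -1.064]
ft_force: [0.5, -0.9, 0.3]
width: 39.2
```

Emit:
jog_arm([
  {"turn": [0, 0, -0.064], "dp": [-0.1, 0, 0], "claw": 0.45},
  {"turn": [0, 0, -0.064], "dp": [-0.15, 0, 0], "claw": 0.45},
  {"turn": [0, 0, -0.064], "dp": [-0.15, 0, 0], "claw": 0.45},
])

```text
t: 15.12
ee_pos: [504.5, -20.1, 165.2]
orientation: [-1.169, 1.117, -1.22]
ft_force: [-0.4, 0.0, 0.6]
width: 39.7
```

```bash
python3 -c "
from h import *
st();grab('wrist','w16')"
```

```text
t 15.12 p [504.5 -20.1 165.2] jaw yaw -1.5306 app [ 0.083 -0.001 -0.997] jawz 0.004 F [-0.4  0.   0.6] q [-0.07  0.3   1.99  0.01  0.77  1.46]
```

View pics/w16.png

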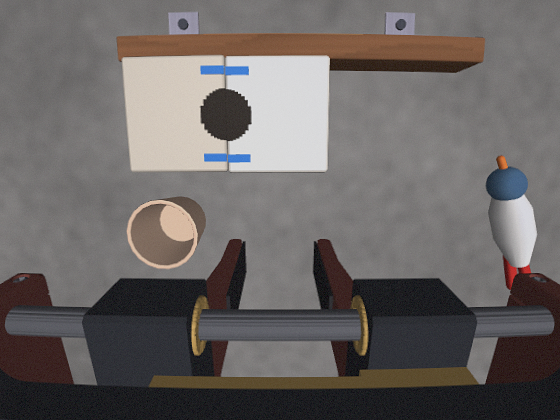

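Emit:
jog_arm([
  {"turn": [0, 0, 0], "dp": [0, 0, -0.5], "claw": 0.45},
  {"turn": [0, 0, 0], "dp": [0, 0, -1], "claw": 0.45},
  {"turn": [0, 0, 0], "dp": [0, 0, -1], "claw": 0.45},
  {"turn": [0, 0, 0], "dp": [0, 0, -1], "claw": 0.45},
])

```text
t: 15.5
ee_pos: [503.5, -20.2, 83.7]
orientation: [-1.175, 1.117, -1.212]
ft_force: [0.1, -0.5, 0.9]
width: 39.9
```

Emit:
jog_arm([
  {"turn": [0, 0, 0], "dp": [0, 0, -0.4], "claw": 0.45},
  {"turn": [0, 0, 0], "dp": [0, 0, -0.82], "claw": 0.45},
  {"turn": [0, 0, 0], "dp": [0, 0, -0.82], "claw": 0.45},
  {"turn": [0, 0, 0], "dp": [0, 0, -0.82], "claw": 0.45},
])

```text
t: 15.83
ee_pos: [503.8, -20.3, 19.0]
orientation: [-1.176, 1.117, -1.211]
ft_force: [-0.2, 1.0, 0.3]
width: 39.7
```

Emit:
jog_arm([
  {"turn": [0, 0, 0], "dp": [0.08, 0, 0], "claw": 0.45},
  {"turn": [0, 0, 0], "dp": [0.16, 0, 0], "claw": 0.45},
  {"turn": [0, 0, 0], "dp": [0.23, 0.01, 0], "claw": 0.45},
  {"turn": [0, 0, 0], "dp": [0.28, 0.01, 0], "claw": 0.45},
  {"turn": [0, 0, 0], "dp": [0.3, 0.01, 0], "claw": 0.45},
  {"turn": [0, 0, 0], "dp": [0.3, 0.01, 0], "claw": 0.45},
])

```text
t: 16.33
ee_pos: [528.8, -19.4, 19.7]
orientation: [-1.175, 1.115, -1.212]
ft_force: [-1.2, -0.6, 0.4]
width: 39.6
```

```bash
python3 -c "
from h import *
st();grab('wrist','w17')
d=pickle.load(open('w17.pkl','rb'));cv2.imwrite('pics/w17c.png',cv2.resize(d['img'][0:290,80:420,::-1],None,fx=2,fy=2))"
```

```text
t 16.33 p [528.8 -19.4  19.7] jaw yaw -1.5233 app [ 0.079 -0.    -0.997] jawz 0.004 F [-1.2 -0.6  0.4] q [-0.06  0.59  1.99  0.01  0.48  1.45]
```

View pics/w17c.png

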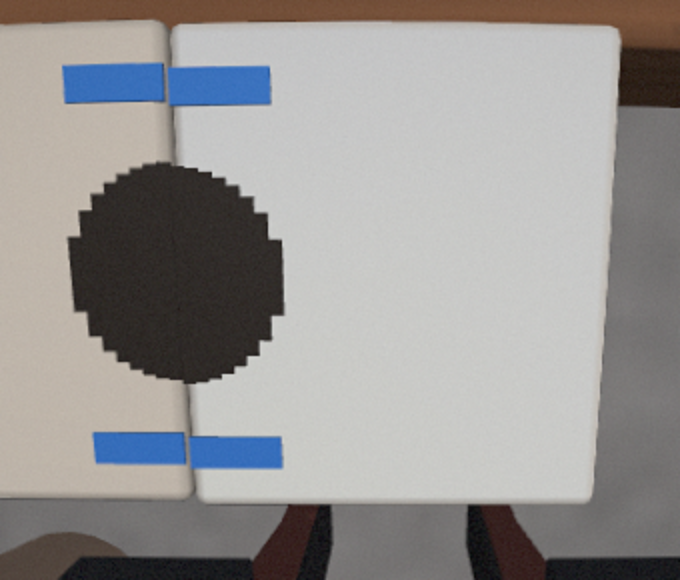

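Emit:
jog_arm([
  {"turn": [0, 0, 0], "dp": [0.025, 0, 0], "claw": 0.45},
  {"turn": [0, 0, 0], "dp": [0.05, 0, 0], "claw": 0.45},
  {"turn": [0, 0, 0], "dp": [0.065, 0, 0], "claw": 0.45},
  {"turn": [0, 0, 0], "dp": [0.075, 0, 0], "claw": 0.45},
  {"turn": [0, 0, 0], "dp": [0.08, 0, 0], "claw": 0.45},
  {"turn": [0, 0, 0], "dp": [0.08, 0, 0], "claw": 0.45},
])

```text
t: 16.88
ee_pos: [533.9, -19.4, 19.2]
orientation: [-1.176, 1.117, -1.211]
ft_force: [-1.4, -0.7, 1.6]
width: 39.4
```

```bash
python3 -c "
from h import *
st();grab('wrist','w18')
d=pickle.load(open('w18.pkl','rb'));cv2.imwrite('pics/w18c.png',cv2.resize(d['img'][0:290,80:420,::-1],None,fx=2,fy=2))"
```

```text
t 16.88 p [533.9 -19.4  19.2] jaw yaw -1.5234 app [ 0.077 -0.    -0.997] jawz 0.004 F [-1.4 -0.7  1.6] q [-0.06  0.6   1.98  0.01  0.49  1.45]
```

View pics/w18c.png

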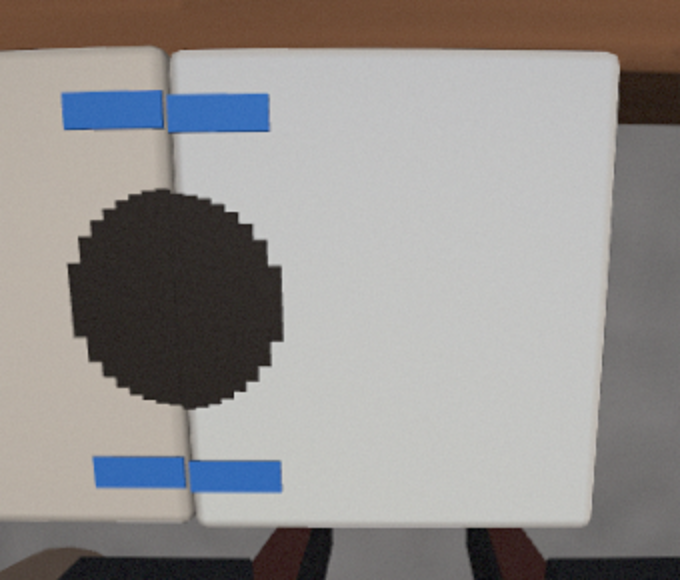

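Emit:
jog_arm([
  {"turn": [0, 0, 0], "dp": [0.01, 0, 0], "claw": 0.45},
  {"turn": [0, 0, 0], "dp": [0.02, 0, 0], "claw": 0.45},
  {"turn": [0, 0, 0], "dp": [0.025, 0, 0], "claw": 0.45},
  {"turn": [0, 0, 0], "dp": [0.025, 0, 0], "claw": 0.45},
])

```text
t: 17.27
ee_pos: [534.1, -19.4, 18.9]
orientation: [-1.179, 1.12, -1.209]
ft_force: [-7.0, -1.0, 5.4]
width: 39.8
```

```bash
python3 -c "
from h import *
st();grab('wrist','w19')
d=pickle.load(open('w19.pkl','rb'));cv2.imwrite('pics/w19c.png',cv2.resize(d['img'][0:290,80:420,::-1],None,fx=2,fy=2))"
```

```text
t 17.27 p [534.1 -19.4  18.9] jaw yaw -1.5235 app [ 0.073  0.    -0.997] jawz 0.003 F [-7.  -1.   5.4] q [-0.06  0.6   1.98  0.01  0.49  1.45]
```

View pics/w19c.png

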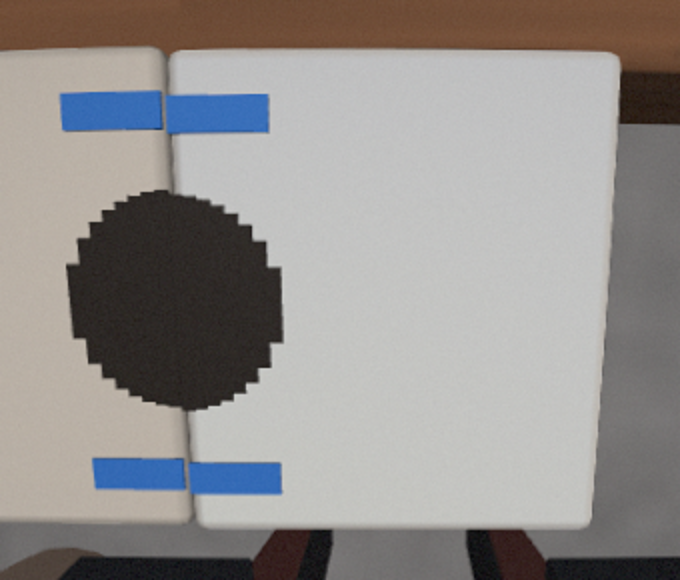

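Emit:
jog_arm([
  {"turn": [0, 0, 0], "dp": [0.02, 0, 0], "claw": 0.45},
  {"turn": [0, 0, 0], "dp": [0.035, 0, 0], "claw": 0.45},
  {"turn": [0, 0, 0], "dp": [0.045, 0, 0], "claw": 0.45},
  {"turn": [0, 0, 0], "dp": [0.045, 0, 0], "claw": 0.45},
])

```text
t: 17.65
ee_pos: [534.1, -19.3, 18.4]
orientation: [-1.183, 1.125, -1.206]
ft_force: [-11.0, -0.8, 9.1]
width: 39.5
```

```bash
python3 -c "
from h import *
st();grab('wrist','w20')
d=pickle.load(open('w20.pkl','rb'));cv2.imwrite('pics/w20c.png',cv2.resize(d['img'][0:290,80:420,::-1],None,fx=2,fy=2))"
```

```text
t 17.65 p [534.1 -19.3  18.4] jaw yaw -1.5235 app [ 0.066  0.    -0.998] jawz 0.003 F [-11.   -0.8   9.1] q [-0.06  0.6   1.97  0.01  0.5   1.45]
```

View pics/w20c.png

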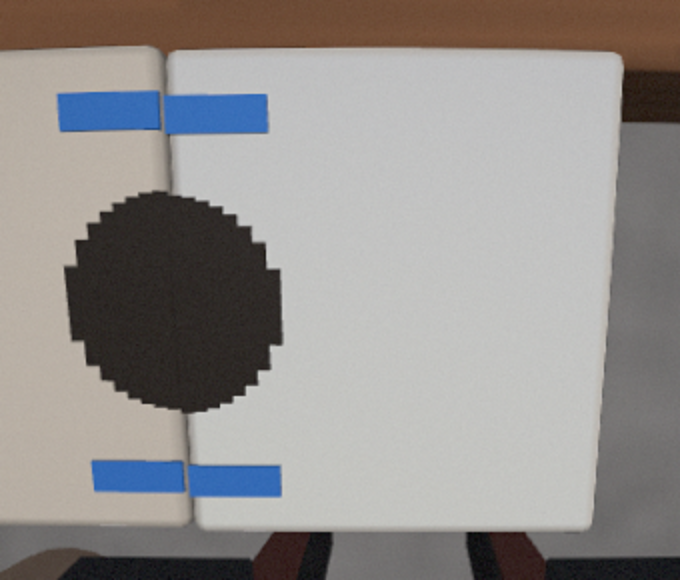

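```bash
cat >> h.py <<'E'
def rect(tag,th,cx,cy,wx,wy,s,z=60):
    # image: right = fixture -y, up = fixture +x
    d=pickle.load(open(tag+'.pkl','rb')); T=np.linalg.inv(c2w(d))
    W=int(wy*s);H=int(wx*s); u,v=np.meshgrid(np.arange(W),np.arange(H))
    fx=(H/2-v)/s; fy=(W/2-u)/s
    X=cx+fx*np.cos(th)-fy*np.sin(th); Y=cy+fx*np.sin(th)+fy*np.cos(th)
    P=np.stack([X,Y,np.full_like(X,z)],-1).reshape(-1,3)@T[:3,:3].T+T[:3,3]
    p=cv2.projectPoints(P,np.zeros(3),np.zeros(3),K(d),np.array(d['dist_coeffs'],float))[0].reshape(H,W,2).astype(np.float32)
    return cv2.remap(d['img'][:,:,::-1].copy(),p[...,0],p[...,1],cv2.INTER_CUBIC)
E
python3 - <<'E'
from h import *
for t in('w20','w16'):
    im=rect(t,0.041,595,25,120,150,5); cv2.imwrite(f'pics/r_{t}.png',im)
E
```

```text
(no output)
```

View pics/r_w20.png

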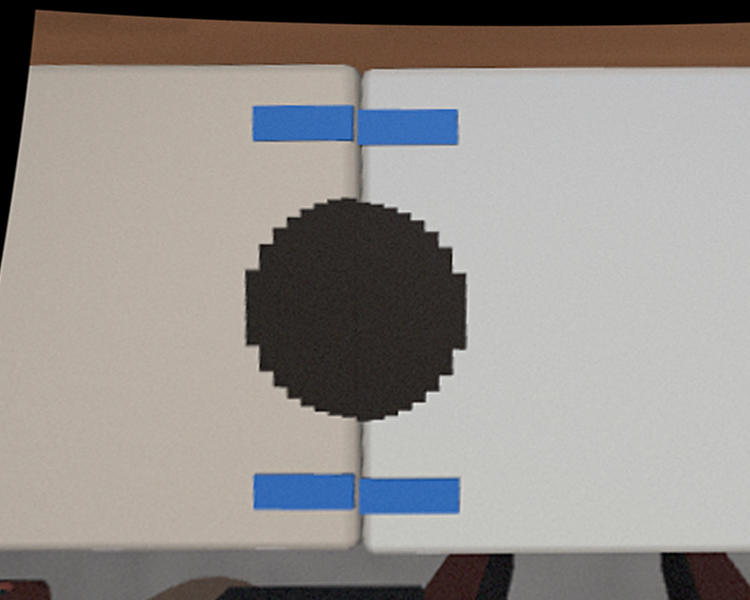

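View pics/r_w16.png

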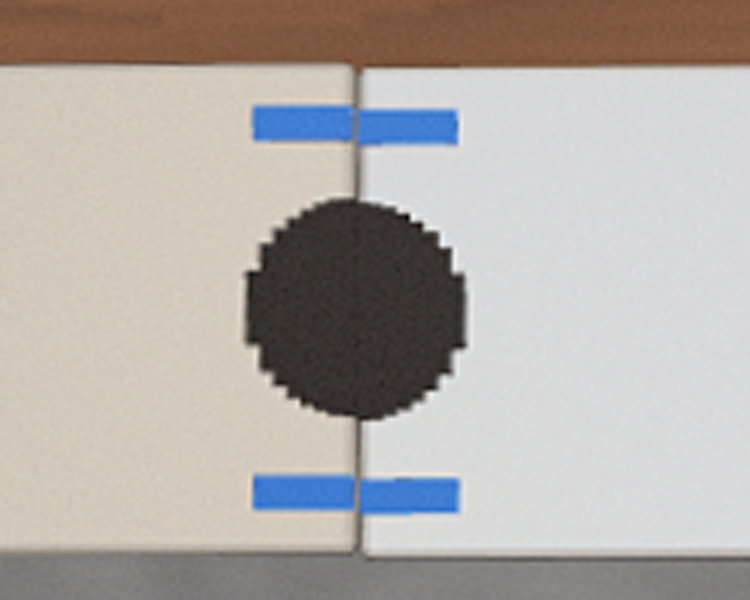

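Emit:
jog_arm([
  {"turn": [0, 0, 0], "dp": [0.03, 0, 0.005], "claw": 0.45},
  {"turn": [0, 0, 0], "dp": [0.05, 0, 0.005], "claw": 0.45},
  {"turn": [0, 0, 0], "dp": [0.06, 0, 0.005], "claw": 0.45},
  {"turn": [0, 0, 0], "dp": [0.06, 0, 0.005], "claw": 0.45},
])

```text
t: 18.03
ee_pos: [534.9, -19.3, 18.2]
orientation: [-1.189, 1.131, -1.202]
ft_force: [-12.2, -1.3, 11.1]
width: 39.5
```

```bash
python3 -c "
from h import *
st();grab('wrist','w21')
im=rect('w21',0.041,595,25,120,150,5); cv2.imwrite('pics/r_w21.png',im)"
```

```text
t 18.03 p [534.9 -19.3  18.2] jaw yaw -1.5236 app [ 0.058  0.001 -0.998] jawz 0.002 F [-12.2  -1.3  11.1] q [-0.06  0.6   1.97  0.01  0.52  1.46]
```

View pics/r_w21.png

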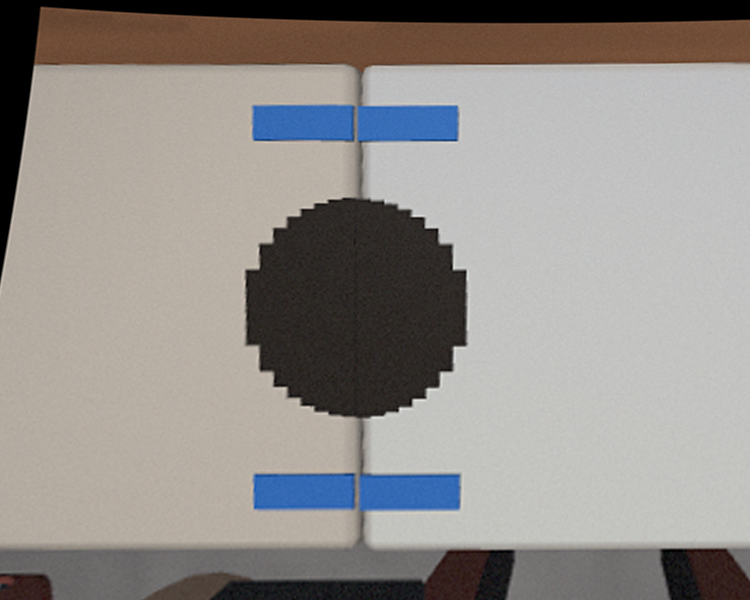

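Emit:
jog_arm([
  {"turn": [0, 0, 0], "dp": [-0.05, 0, 0], "claw": 0.45},
  {"turn": [0, 0, 0], "dp": [-0.15, 0, 0], "claw": 0.45},
  {"turn": [0, 0, 0], "dp": [-0.35, 0, 0], "claw": 0.45},
  {"turn": [0, 0, 0], "dp": [-0.38, 0, 0.4], "claw": 0.45},
  {"turn": [0, 0, 0], "dp": [-0.38, 0, 0.9], "claw": 0.45},
  {"turn": [0, 0, 0], "dp": [-0.38, 0, 1], "claw": 0.45},
])

```text
t: 18.58
ee_pos: [507.0, -19.4, 102.4]
orientation: [-1.184, 1.126, -1.206]
ft_force: [1.4, -0.2, 1.4]
width: 39.9
```

Emit:
jog_arm([
  {"turn": [0, 0, 0], "dp": [0, 0, 0.5], "claw": 0.45},
  {"turn": [0, 0, 0], "dp": [0, -0.1, 1], "claw": 0.45},
  {"turn": [0, 0, 0], "dp": [0, -0.1, 1], "claw": 0.45},
  {"turn": [0, 0, 0], "dp": [0, -0.1, 1], "claw": 0.45},
])

```text
t: 18.92
ee_pos: [509.1, -27.7, 185.0]
orientation: [-1.179, 1.121, -1.209]
ft_force: [-0.1, -0.2, -0.2]
width: 39.5
```

```bash
python3 -c "
from h import *
st();d=grab('wrist','w22');grab('scene','s2')
im=rect('w22',0.041,595,-15,130,200,4); cv2.imwrite('pics/r_w22.png',im)
d=pickle.load(open('s2.pkl','rb'));cv2.imwrite('pics/s2c.png',cv2.resize(d['img'][110:310,160:460,::-1],None,fx=2.6,fy=2.6))"
```

```text
t 18.92 p [509.1 -27.7 185. ] jaw yaw -1.5239 app [ 0.072 -0.    -0.997] jawz 0.004 F [-0.1 -0.2 -0.2] q [-0.08  0.28  1.96  0.01  0.83  1.44]
```

View pics/w22.png

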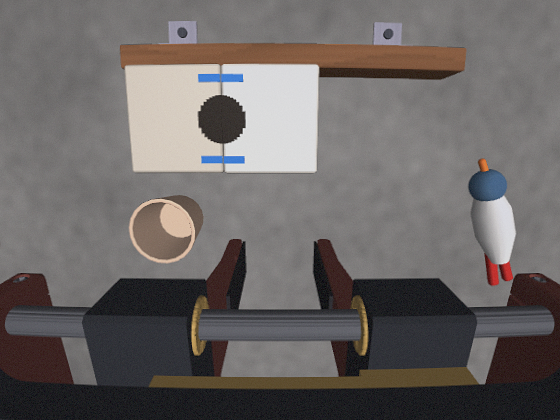

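View pics/r_w22.png

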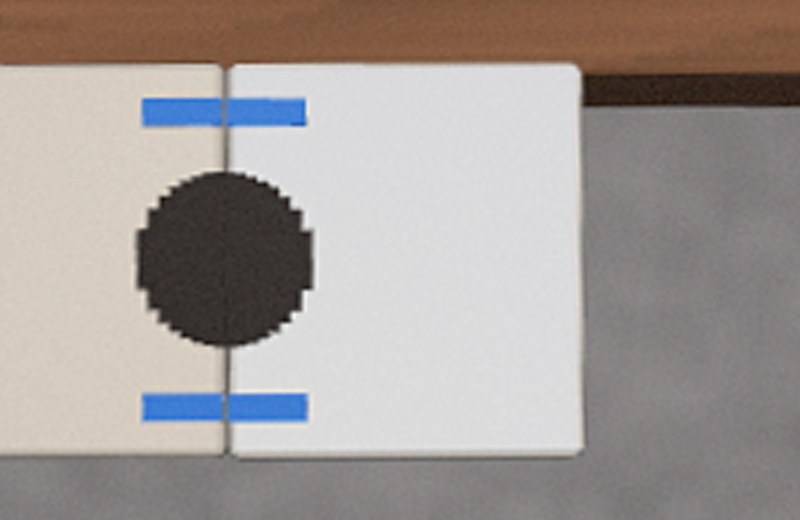

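View pics/s2c.png

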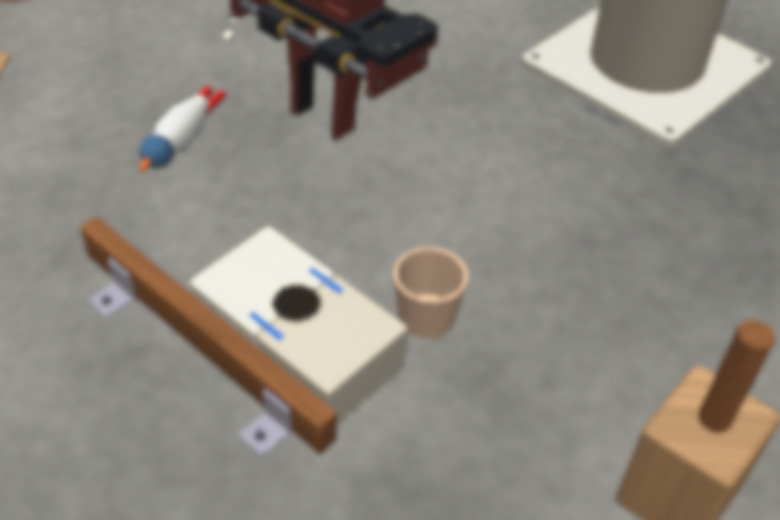

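```bash
python3 -c "
from h import *
d=grab('top','top1');a=pickle.load(open('top0.pkl','rb'))
for n,(r0,r1,c0,c1) in dict(cup=(222,258,232,268),bird=(205,268,368,408),mallet=(220,268,112,165)).items(): print(n,cv2.absdiff(d['img'][r0:r1,c0:c1],a['img'][r0:r1,c0:c1]).mean())
ctrl.close_job();st()"
```

```text
cup 8.314300411522634
bird 3.814814814814815
mallet 3.554114255765199
the job is handed in; nothing more can be done
the job is handed in; nothing more can be done
```

```bash
python3 -c "
import pickle,cv2,numpy as np
a,b=[pickle.load(open(t+'.pkl','rb'))['img'][150:270,210:330,::-1] for t in('top0','top1')]
cv2.imwrite('pics/cmp.png',cv2.resize(np.hstack([a,b]),None,fx=3,fy=3))"
```

```text
(no output)
```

View pics/cmp.png

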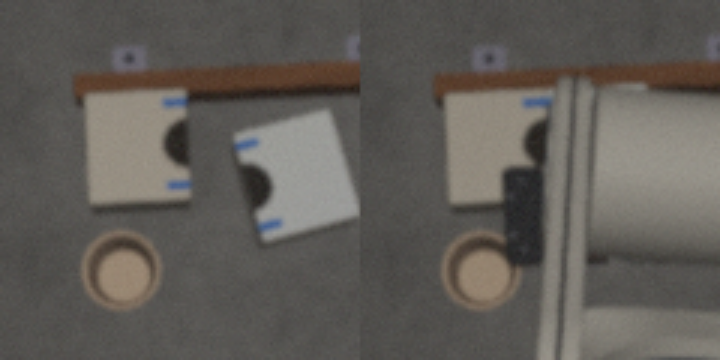

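The mould is closed and handed in at about 19 s of the 61 s allowed. I only slid the loose half along the bench with the fingertips, about 20 mm above it.

- **Moves:** I pushed it left with two fingers to square it up, then forward to the board, then left to seat the joint at about 9.5 N. That left push dragged it about 0.7 mm back from the board. A final forward push at about 12 N closed that gap.
- **Closure:** In the last wrist picture, corrected to a top-down view, the strokes, mouths, and front and back edges of the two halves line up within a few tenths of a mm. The joint seam is a thin, even line that looks like the bevelled edges. I did not repeat the left push after the final forward one, so I judged the joint by sight only.
- **Clear of the work:** The gripper is raised about 185 mm above the bench and touches nothing. The highest force I read was about 12 N sideways and 11 N vertically.
- **Cup, bird and mallet:** The bird and mallet stand as before in the top view. An image difference on the cup came out higher (8.3 against under 4 for the others). The arm was partly blocking the view there, and the cup itself sits at the same place.

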